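Hang the rinsed pail on the drying hook

ROBOT

A 6-joint arm with a two-finger parallel gripper is mounted at the origin on the work surface. World frame = base frame: x ahead of the robot, y to its left, z up, the work surface at z = 0. Lengths are in m, angles in rad, forces in N, time in s.
With the tool pointing down it reaches from about 0.35 to 0.975 m from the base axis. Payload 4.9 kg.
Tool frame: the origin (TCP) lies on the centre line of the jaws, within the pads' length; the fingertips stand ctrl.tcp_to_tips ahead of it and the grasp point (between the pads) lies 3 mm ahead of it (ctrl.tcp_to_tips is the distance from the TCP to the fingertips, in m); z points along the fingers, y is the direction in which the jaws open and shut (so a half turn about z gives the same grasp; the last joint's range is limited). The gripper opens to 85 mm and grips with 20 to 120 N. Pads are 22 mm wide; open, the fingers measure 114 mm over their backs; the gripper's body (76 mm by 85 mm) begins 54 mm behind the grasp point. The pads swing forward as they close: fully open they stand 13 mm farther back than shut.
Start: joints at [1.037, 0.053, 1.613, -0, 1.476, -0.119], TCP at [0.252, 0.572, 0.253] pointing down, gripper open.
Joint ranges: [-3.01, 3.01], [-1.01, 2.22], [0.06, 2.58], [-1.02, 4.17], [0.09, 2.62], [-3.14, 3.14]. Speed limits (rad/s): [2.57, 2.57, 3.14, 3.14, 3.14, 3.14].

INTERFACE

Orientations are given as a rotation vector (axis times angle).
In Python, from station import ctrl, vision gives the robot as it stands.
- The arm moves only by the tool jog_arm, never from a script. Its argument "deltas" is a list of rows, each a list of 7 numbers: the turn, a rotation vector about the tool's x, y, z in rad, then the shift along the tool's x, y, z in cm, then the opening, from 0 (shut) to 1 (fully open). A call has 1 to 12 rows; each row shifts and turns the commanded pose from where the row before left it, along the tool's axes as they then stand; what a row does not reach is not made up. A row lasts 1/12 s, in which the tool goes at most 41.7 mm and 7.16 degrees, less where a joint would pass 70% of its speed; a pose out of reach is approached as far as the arm can. A call with a gripper value outside its range is refused whole. The fingers move at their own pace and stop on an object; "grip_force" is the grip in N (left out, the last holds). Time passes only in rows, so rows that do not move let the fingers close. It gives the time, the measured TCP pose, the force and the opening at its end, in the units of the state.
- ctrl.get_obs(): the state, without advancing time (a new reading comes with each control period).
- vision.get_image(name): name is "side" or "top"; returns (picture, depth): 384x512x3 uint8, red, green, blue; 384x512 float32, m along the optical axis (not along the pixel's ray), 0 where there is no reading.
- vision.calibration(name): a dict with "fx", "fy", "cx", "cy" (pixels), "rvec" (rotation vector, rad) and "tvec" (3), from world to camera coordinates, as OpenCV has them. Camera axes: x right, y down, z forward; pixel columns grow to the right and rows downward; lengths in m; the calibration is good to about 2 mm. A picture is of the moment at which its call begins. calibration takes no time and is no camera call.
- ctrl.finish_job(): hands the job in, once; it reports no verdict.
The state is a dict: "t": time; "q": joint angles; "dq": joint speeds; "effort": joint torques, N m; "tool_pos": TCP position; "tool_rot": TCP orientation; "contact_force": force on the tool from outside, world axes, zero at the start; "wrist_torque": the same for the moment, N m; "opening": finger opening in m.
Only numpy, scipy, OpenCV 4.12 (cv2) and the standard library are available. Lean on these libraries where they do the work, as an engineer would, in place of code of your own. Each camera call takes 0.05 s, during which the arm holds its last target. There are 200 camera calls.

TASK

The tall bottle is standing in the way of the hook: first pick it up and stand it upright on the wooden ware board, keeping it upright on the way. Then hang the dark grey pail by its wire handle on the hook of the drying stand and let it hang there freely, clear of the table. Leave the other pots and tools where they are.

Things in the scene. Friction and masses are not known exactly. Their poses are not given: they have to be found in the camera images.
- stand: Fixed dark steel drying stand. Origin: on the table at the axis of its post (16 mm thick, 215 mm tall). Base plate 10 mm thick, x -100 to +50 mm, 120 mm wide. From the post's top a round hook arm (10 mm thick) runs along the stand's -x, towards the robot (within 15 degrees), sinking slightly to the seat, then bending up to a tip at x = -128 mm whose top is 227 mm high. Nothing stands above it.
- hook_seat (a point): Lowest place of the hook arm, on its upper side: 100 mm from the post axis, 200 mm above the table, axes as the stand's. The pail's handle rests here; it must come from in front (the stand's -x side), over the tip, with the pail's body passing below the arm.
- bottle: Tall closed white plastic bottle, about 0.4 kg, standing on the table right in front of the hook's tip, where the pail must pass and hang. 200 mm tall; body 70 mm in diameter up to 115 mm, a cone shoulder, then a straight neck 34 mm in diameter from 148 mm to the flat top (grip it there from above). Origin: centre of its underside, z up.
- pail: Open dark grey plastic pail, about 0.25 kg, the only one with a handle: 104 mm wide at the foot, 120 mm at the rim, 90 mm tall. Stiff arched steel wire handle (does not swing), 9 mm thick, in the pail's y-z plane: bar centre 130 mm high at y = +-57, 150 at +-45, 156 mm at the middle. Origin: centre of its underside. Gripping the bar 30 mm from its middle leaves the middle free for the hook.
- bail (a point): Underside of the pail's wire handle at its middle: on the pail's axis, 151.5 mm above its foot (61 mm above the rim), axes as the pail's. In the hanging pail this point rests on hook_seat.
- board: Fixed wooden ware board lying on the table, left or right of the stand: 240 mm (x) by 160 mm (y), 18 mm thick. Origin: centre of its underside, so its top is at z = 18 mm. The crock stands on its far (+x) half; the near half is free.
- crock: Bystander: small terracotta cup, 68 mm in diameter at the rim, 70 mm tall, on the ware board's far half. Origin: centre of its underside.
- tub: Bystander: dark grey tub without handle, 116 mm in diameter, 85 mm tall, at the back. Origin: centre of its underside.
- bowl: Bystander: white bowl, 130 mm in diameter, 55 mm tall, at the back. Origin: centre of its underside.
- brush: Bystander: wooden brush, 160 mm long, lying just beyond the pail. Origin: middle of its underside.
There are look-alikes about, which are no part of the job. What is shaped like the bottle but pink is not meant.

How it is judged:
On the way, in this order (a step that is already met when the one before it is completed fails the run):
1. the bottle stands upright and released on the ware board (x of bottle in the frame of board between -0.12 and 0.12 m and y of bottle in the frame of board between -0.08 and 0.08 m and z of bottle in the frame of board between 0.012 and 0.026 m and angle between bottle's own z axis and vertical below 0.1 rad and linear speed of bottle below 0.03 m/s and contact force between bottle and the fingers below 0.1 N), for 0.2 s.
2. the pail hangs by its handle on the hook, released (x of bail in the frame of hook_seat between -0.025 and 0.045 m and y of bail in the frame of hook_seat between -0.03 and 0.03 m and z of bail in the frame of hook_seat between -0.006 and 0.014 m and angle between pail's own z axis and vertical below 0.25 rad and contact force between pail and stand above 0.8 N and height (world z) of pail above 0.03 m and linear speed of pail below 0.06 m/s and contact force between pail and the fingers below 0.1 N), for 0.2 s.
At the end, for the whole second after the job is handed in: Bottle upright (0.1 rad), at rest, centre within the board's edges. Pail at rest on the hook by its handle, untouched: handle middle -25 to +45 mm of the seat along the arm (+ towards post), 30 mm across, -6 to +14 mm in height; tilt under 0.25 rad; foot over 30 mm above the table (all of step 1 and all of step 2).
It fails at once if the bottle is tipped by more than 0.6 rad (angle between bottle's own z axis and vertical above 0.6 rad).
It fails at once if a bystander is shifted by more than 30 mm (the brush 40 mm) (distance of any of crock, tub, bowl from where it was at the start of the episode above 0.03 m or distance of brush from where it was at the start of the episode above 0.04 m).
It also fails if it takes over 64 s, if anything falls off the work surface, if the arm or the gripper's body presses on something with over 40 N, if the wrist force passes 120 N, or if a joint passes its speed limit or range.

## Working session

There is one attempt and no reset: what is moved stays moved. The work goes in short steps, Python scripts to look and compute and a tool call to move; the robot and the scene stay as the last step left them, time stands still between calls to the robot, and variables do not carry over. Pictures are saved under pics/ and viewed, about 8 in all and at most 12, crops included, and the job is handed in when it is done.

Besides the shell and the picture viewer there is one more tool, called after "Request:" as name([rows], argument=value, ...), one row to a line, values as JSON. jog_arm: Moves the arm, as the interface text tells. Its arguments: {"type":"object","properties":{"deltas":{"type":"array"},"grip_force":{"type":"number"}},"required":["deltas"]}

```bash
ls; mkdir -p pics
cat > h.py <<'E'
import numpy as np, cv2
from station import ctrl, vision
def cam(n):
    c=vision.calibration(n); R=cv2.Rodrigues(np.array(c['rvec'],float))[0]; return c,R,np.array(c['tvec'],float).ravel()
def pts(n,depth):
    c,R,t=cam(n); v,u=np.mgrid[:384,:512]
    P=np.stack([(u-c['cx'])/c['fx']*depth,(v-c['cy'])/c['fy']*depth,depth],-1)
    W=(P-t)@R; W[depth<=0]=np.nan; return W
def ray(n,u,v,z):
    c,R,t=cam(n); d=R.T@np.array([(u-c['cx'])/c['fx'],(v-c['cy'])/c['fy'],1]); o=-R.T@t
    return o+d*(z-o[2])/d[2]
def proj(n,p):
    c,R,t=cam(n); q=R@np.array(p)+t; return q[0]/q[2]*c['fx']+c['cx'],q[1]/q[2]*c['fy']+c['cy']
E
python3 - <<'E'
from h import *
for n in('top','side'):
    im,d=vision.get_image(n); np.savez(n+'0.npz',im=im,d=d); cv2.imwrite(f'pics/{n}0.png',im[...,::-1])
    c,R,t=cam(n); print(n,-R.T@t,R[2])
o=ctrl.get_obs();print(o,ctrl.tcp_to_tips)
R=cv2.Rodrigues(np.array(o['tool_rot']))[0];print(R)
E
```

```text
pics
top [0.40104525 0.01642119 1.3274    ] [ 0.10701044 -0.02510016 -0.99394102]
side [-0.0022392  -0.63937233  0.80329237] [ 0.4937138   0.60830734 -0.62145705]
{'t': 0.1, 'q': array([ 1.03697035e+00,  5.33068858e-02,  1.61418523e+00,  4.15947940e-06,
        1.47598768e+00, -1.19010609e-01]), 'dq': array([-5.53605319e-04, -1.44729863e-05, -3.61342625e-03, -4.09378993e-04,
       -1.20459503e-03,  1.30612222e-03]), 'effort': array([-1.22330657e-04, -3.94902420e+01, -3.71364677e+01, -1.28550810e-04,
        3.94439703e-03, -1.96825852e-05]), 'tool_pos': array([0.25162067, 0.57153172, 0.25215892]), 'tool_rot': array([-6.46803756e-01, -3.07366477e+00,  2.80517126e-03]), 'contact_force': array([ 0.31087118, -0.09472932, -0.78086439]), 'wrist_torque': array([ 0.02996709,  0.02439181, -0.01186042]), 'opening': 0.08521343746855717} 0.022
[[-9.15190475e-01  4.03020428e-01 -9.63803429e-04]
 [ 4.03021516e-01  9.15189065e-01 -1.62247552e-03]
 [ 2.28171580e-04 -1.87330766e-03 -9.99998219e-01]]
```

View pics/top0.png

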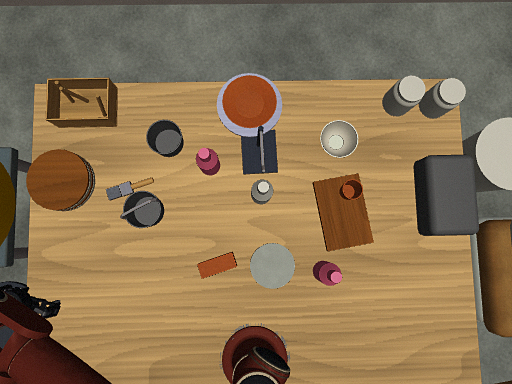

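View pics/side0.png

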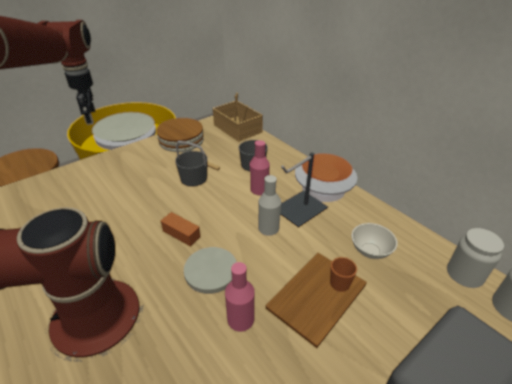

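Top view: candidates for the bottle are white (262,190), pink (207,160) and pink (328,272). I choose the white one, in front of the hook tip. For the pail, the candidates are the dark grey one with a wire handle (143,209) and the tub without one (165,138), so I choose (143,209). The board is at (343,212), with the crock at (351,189) on its far half and the near half free. The stand is at (260,150).

Run:
```python
from h import *
D={n:np.load(n+'0.npz') for n in('top','side')}
T=pts('top',D['top']['d']); S=pts('side',D['side']['d']); im=D['top']['im'].astype(int)
def box(W,u0,u1,v0,v1,z0,z1):
    w=W[v0:v1,u0:u1].reshape(-1,3); return w[(w[:,2]>z0)&(w[:,2]<z1)]
print('bottle top pts',[ (lambda w:(len(w),w.mean(0),(w.min(0)+w.max(0))/2))(box(T,245,280,170,210,.19,.21))])
w=box(S,250,290,170,240,.19,.21);print('side neck',len(w),w.mean(0),w.min(0),w.max(0))
# base plate, post, hook
w=box(T,238,285,120,180,.18,.24);print('arm',len(w)); 
c,dv,_=(lambda w:(w[:,:2].mean(0),*np.linalg.svd(w[:,:2]-w[:,:2].mean(0),full_matrices=False)[2]))(w)
print(c,dv); s=(w[:,:2]-c)@dv; print(s.min(),s.max(),c+dv*s.min(),c+dv*s.max())
m=((im.sum(-1)<170)); m2=np.zeros_like(m);m2[125:182,238:285]=1; m=m&m2&(T[...,2]>0)&(T[...,2]<.03)
q=T[m];r=cv2.minAreaRect(q[:,:2].astype(np.float32));print('plate',len(q),r,cv2.boxPoints(r))
w=box(S,270,330,140,230,.05,.19); w=w[np.abs(w[:,0]-(c[0]))<.15];print('post',len(w),np.median(w,0))
# pail
w=box(T,115,170,180,235,.12,.18);print('bail',len(w))
c,dv,_=(lambda w:(w[:,:2].mean(0),*np.linalg.svd(w[:,:2]-w[:,:2].mean(0),full_matrices=False)[2]))(w)
s=(w[:,:2]-c)@dv;print(c,dv,c+dv*s.min(),c+dv*s.max(),w[:,2].max())
w=box(T,115,170,180,235,.075,.105);print('rim',len(w),w.min(0),w.max(0),cv2.minEnclosingCircle(w[:,:2].astype(np.float32)))
# board
w=box(T,305,380,165,255,.012,.026);r=cv2.minAreaRect(w[:,:2].astype(np.float32));print('board',len(w),r,cv2.boxPoints(r))
w=box(T,335,370,170,205,.055,.085);print('crock',w.mean(0))
w=box(T,100,160,170,205,.01,.07);print('brush',w.min(0),w.max(0))
w=box(T,145,185,115,160,.07,.1);print('tub',cv2.minEnclosingCircle(w[:,:2].astype(np.float32)))
w=box(T,190,225,140,180,.03,.3);print('pinkbottle',w.min(0),w.max(0))
I=cv2.resize(D['top']['im'][110:260,100:300,::-1],None,fx=4,fy=4,interpolation=cv2.INTER_CUBIC);cv2.imwrite('pics/crop.png',I)
```

```text
bottle top pts [(107, array([ 0.54493639, -0.03432412,  0.19888851]), array([ 0.54561285, -0.03443993,  0.19879127]))]
side neck 111 [ 0.55103519 -0.03659001  0.1983361 ] [ 0.52609706 -0.05068793  0.19000913] [ 0.61395398 -0.01745369  0.20945575]
arm 167
[ 0.66108408 -0.03237745] [-0.99929877 -0.03744291]
-0.06144785067960042 0.07666649242606295 [ 0.72248884 -0.03007666] [ 0.58447135 -0.03524806]
plate 1118 ((0.690666675567627, -0.03166577219963074), (0.14787766337394714, 0.11831050366163254), 2.558594226837158) [[ 0.61416084  0.0241298 ]
 [ 0.6194423  -0.09406275]
 [ 0.7671725  -0.08746134]
 [ 0.76189107  0.03073121]]
post 1103 [ 0.7329997  -0.0362149   0.07105865]
bail 125
[0.4975728  0.34354096] [-0.45693308  0.88950108] [0.52348351 0.29310119] [0.46921066 0.39875288] 0.16192106578555265
rim 226 [0.43877392 0.28888661 0.07510897] [0.55387488 0.40713326 0.10376573] ((0.497374027967453, 0.34664493799209595), 0.060687512159347534)
board 2979 ((0.477486252784729, -0.3110053539276123), (0.2399171143770218, 0.16142718493938446), 9.224801063537598) [[ 0.34614006 -0.250566  ]
 [ 0.3720182  -0.40990543]
 [ 0.6088325  -0.3714447 ]
 [ 0.5829543  -0.21210527]]
crock [ 0.54859971 -0.33471686  0.07206575]
brush [0.51470962 0.32114458 0.01003136] [0.60624626 0.48653736 0.06969468]
tub ((0.7311237454414368, 0.2788446843624115), 0.058231644332408905)
pinkbottle [0.61394243 0.10366045 0.03127476] [0.68253987 0.17112254 0.20434237]
```

View pics/crop.png

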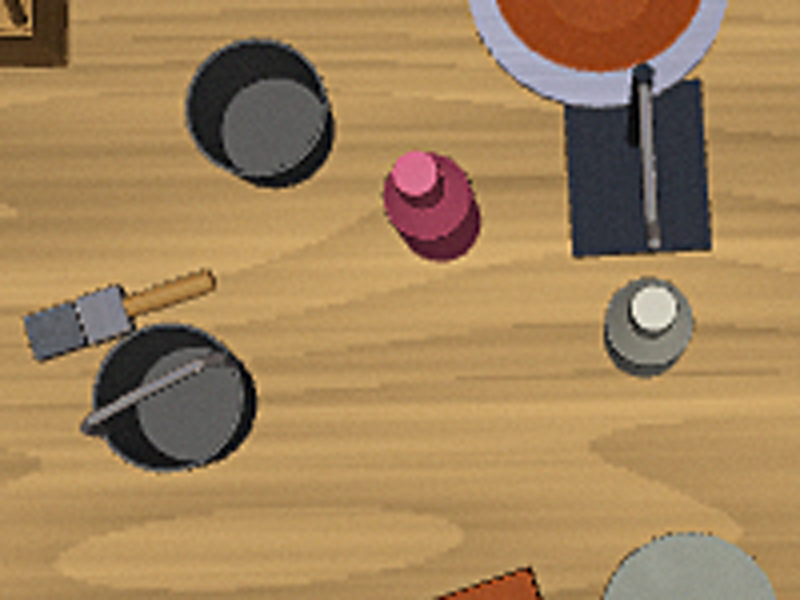

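Crop: the bottle's neck is at (655,307), right in front of the hook tip at (653,243). The pail's wire bar runs (88,428)–(235,355), and the pink look-alike is off to the left. The choice stands, so I'm going above the bottle.

Request:
jog_arm([
  [0, 0, -0.104, 0, 0, -1.3, 1],
  [0, 0, -0.104, 0, 0, -1.3, 1],
  [0, 0, -0.104, 0, 0, -1.3, 1],
  [0, 0, -0.103, 0, 0, -1.3, 1],
  [0, 0, 0, -1.2, -2.5, 0, 1],
  [0, 0, 0, -1.2, -2.5, 0, 1],
  [0, 0, 0, -1.2, -2.5, 0, 1],
  [0, 0, 0, -1.2, -2.5, 0, 1],
  [0, 0, 0, -1.2, -2.5, 0, 1],
  [0, 0, 0, -1.2, -2.5, 0, 1],
  [0, 0, 0, -1.2, -2.5, 0, 1],
  [0, 0, 0, -1.2, -2.5, 0, 1],
], grip_force=50)

```text
t: 1.1
tool_pos: [0.348, 0.3706, 0.3047]
tool_rot: [0.001, -3.141, 0.001]
contact_force: [0.7, 0.1, 0.3]
opening: 0.0855
```

Request:
jog_arm([
  [0, 0, 0, -1.2, -2.5, 0, 1],
  [0, 0, 0, -1.2, -2.5, 0, 1],
  [0, 0, 0, -1.2, -2.5, 0, 1],
  [0, 0, 0, -1.2, -2.5, 0, 1],
  [0, 0, 0, -1.2, -2.5, 0, 1],
  [0, 0, 0, -1.2, -2.5, 0, 1],
  [0, 0, 0, -1.2, -2.5, 0, 1],
  [0, 0, 0, -1.2, -2.5, 0, 1],
  [0, 0, 0, -1.2, -2.5, 0, 1],
  [0, 0, 0, -1.2, -2.5, 0, 1],
  [0, 0, 0, -1.0, -2.0, 0, 1],
  [0, 0, 0, -0.5, -1.0, 0, 1],
])

```text
t: 2.1
tool_pos: [0.4835, 0.0899, 0.3047]
tool_rot: [-0.004, -3.141, 0.001]
contact_force: [0.8, 0.8, -0.4]
opening: 0.0854
```

Request:
jog_arm([
  [0, 0, 0, -1.2, -2.5, 0, 1],
  [0, 0, 0, -1.2, -2.5, 0, 1],
  [0, 0, 0, -1.2, -2.5, 0, 1],
  [0, 0, 0, -1.2, -2.5, 0, 1],
  [0, 0, 0, -0.9, -1.6, 0, 1],
  [0, 0, 0, -0.4, -0.8, 0, 1],
  [0, 0, 0, 0, 0, 0, 1],
  [0, 0, 0, 0, 0, 0, 1],
])

```text
t: 2.77
tool_pos: [0.5437, -0.0313, 0.3049]
tool_rot: [0.0, -3.141, -0.001]
contact_force: [-0.8, -0.0, -0.4]
opening: 0.0856
```

Run:
```python
from h import *
im,d=vision.get_image('side'); o=ctrl.get_obs(); print(o['tool_pos'],o['tool_rot'])
W=pts('side',d); w=W[170:240,250:300].reshape(-1,3); 
for a,b in((.155,.195),(.03,.1)):
    q=w[(w[:,2]>a)&(w[:,2]<b)&(w[:,0]<.58)&(w[:,0]>.48)&(abs(w[:,1]+.035)<.06)]; print(len(q),cv2.minEnclosingCircle(q[:,:2].astype(np.float32)),q.mean(0))
I=cv2.resize(im[100:250,200:400,::-1],None,fx=4,fy=4,interpolation=cv2.INTER_CUBIC);cv2.imwrite('pics/above.png',I)
```

```text
[ 0.54361522 -0.0309642   0.3050897 ] [ 1.59525989e-03 -3.14095126e+00 -1.14321724e-03]
121 ((0.5414049625396729, -0.03580034524202347), 0.017298895865678787) [ 0.5350227  -0.04313169  0.17534056]
368 ((0.5405311584472656, -0.03807437792420387), 0.034857239574193954) [ 0.52540125 -0.05324471  0.06605693]
```

View pics/above.png

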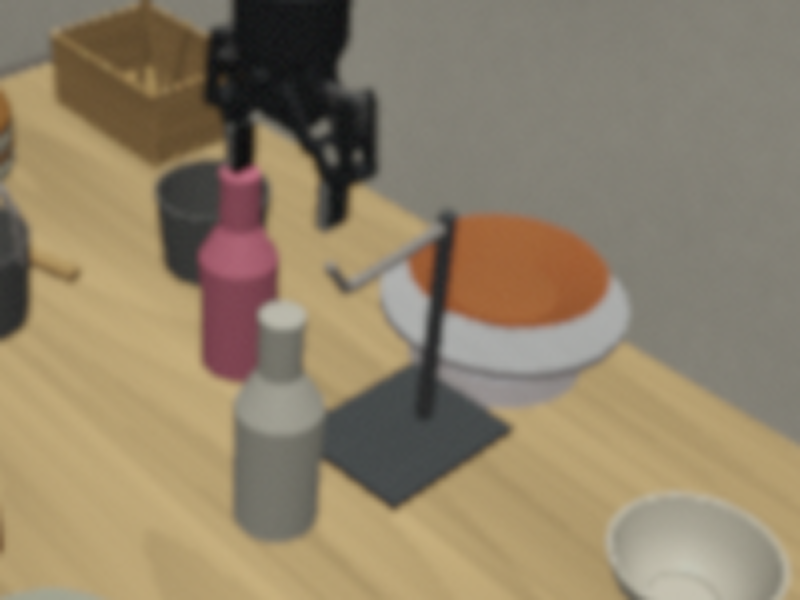

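Request:
jog_arm([
  [0, 0, 0, 0, -0.4, 1.7, 1],
  [0, 0, 0, 0, 0, 2.0, 1],
  [0, 0, 0, 0, 0, 2.0, 1],
  [0, 0, 0, 0, 0, 2.0, 1],
  [0, 0, 0, 0, 0, 2.0, 1],
  [0, 0, 0, 0, 0, 1.0, 1],
  [0, 0, 0, 0, 0, 1.0, 1],
  [0, 0, 0, 0, 0, 0, 1],
  [0, 0, 0, 0, 0, 0, 0],
  [0, 0, 0, 0, 0, 0, 0],
  [0, 0, 0, 0, 0, 0, 0],
  [0, 0, 0, 0, 0, 0, 0],
], grip_force=50)

```text
t: 3.82
tool_pos: [0.5447, -0.0361, 0.1897]
tool_rot: [-0.0, 3.139, -0.001]
contact_force: [0.2, -0.2, 0.0]
opening: 0.0387
```

Request:
jog_arm([
  [0, 0, 0, 0, 0, 0, 0],
  [0, 0, 0, 0, 0, 0, 0],
  [0, 0, 0, 0, 0, 0, 0],
  [0, 0, 0, 0, 0, 0, 0],
  [0, 0, 0, 0, 0, 0, 0],
  [0, 0, 0, 0, 0, 0, 0],
])

```text
t: 4.32
tool_pos: [0.5447, -0.0358, 0.1897]
tool_rot: [-0.0, 3.139, 0.0]
contact_force: [-1.4, 2.2, 5.7]
opening: 0.0326
```

Request:
jog_arm([
  [0, 0, 0, 0.2, 0, -0.6, 0],
  [0, 0, 0, 0.6, 0, -0.6, 0],
  [0, 0, 0, 1.0, 0, -0.8, 0],
  [0, 0, 0, 1.2, 0, -1.0, 0],
  [0, 0, 0, 1.2, 0, -1.0, 0],
  [0, 0, 0, 1.0, -0.6, -1.0, 0],
  [0, 0, 0, 0.6, -1.2, -1.0, 0],
  [0, 0, 0, 0.6, -1.5, 0, 0],
  [0, 0, 0, 0.6, -1.5, 0, 0],
  [0, 0, 0, 0.6, -1.5, 0, 0],
  [0, 0, 0, 0.6, -1.5, 0, 0],
  [0, 0, 0, 0.6, -1.5, 0, 0],
])

```text
t: 5.32
tool_pos: [0.4545, -0.1294, 0.2473]
tool_rot: [0.0, -3.139, -0.001]
contact_force: [0.8, -0.3, -3.6]
opening: 0.0326
```

Request:
jog_arm([
  [0, 0, 0, 0.6, -1.8, 0, 0],
  [0, 0, 0, 0.6, -1.8, 0, 0],
  [0, 0, 0, 0.6, -1.8, 0, 0],
  [0, 0, 0, 0.6, -1.8, 0, 0],
  [0, 0, 0, 0.6, -1.8, 0, 0],
  [0, 0, 0, 0.6, -1.8, 0, 0],
  [0, 0, 0, 0.2, -1.8, 0, 0],
  [0, 0, 0, 0, -1.8, 0, 0],
  [0, 0, 0, 0, -1.8, 0, 0],
  [0, 0, 0, 0, -1.4, 0, 0],
  [0, 0, 0, 0, -0.8, 0, 0],
  [0, 0, 0, 0, -0.6, 0, 0],
])

```text
t: 6.32
tool_pos: [0.4176, -0.3194, 0.2478]
tool_rot: [-0.001, -3.141, -0.002]
contact_force: [0.2, 0.1, -3.1]
opening: 0.0327
```

Run:
```python
from h import *
im,d=vision.get_image('side'); o=ctrl.get_obs(); print(o['tool_pos'],o['tool_rot'],o['contact_force'],o['opening'])
W=pts('side',d); w=W.reshape(-1,3); p=o['tool_pos']
for a,b in((.085,.13),(.13,.16)):
    q=w[(w[:,2]>a)&(w[:,2]<b)&(np.hypot(w[:,0]-p[0],w[:,1]-p[1])<.06)]; print(len(q),cv2.minEnclosingCircle(q[:,:2].astype(np.float32)))
cv2.imwrite('pics/carry.png',im[...,::-1])
```

```text
[ 0.41764709 -0.32005959  0.24789237] [-1.11030660e-03 -3.14075455e+00  1.80262312e-04] [-0.89760448 -1.06645316 -2.52589168] 0.03249525193097362
335 ((0.4129307270050049, -0.3205948770046234), 0.0348978191614151)
247 ((0.41176652908325195, -0.32168048620224), 0.034495946019887924)
```

View pics/carry.png

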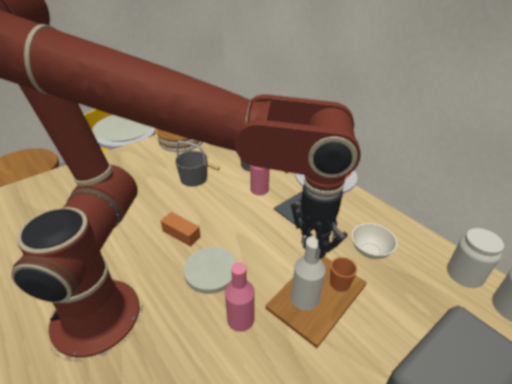

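The bottle (308,280) is held upright over the free near half of the board, clear of the crock (343,272). It has to come down about 40 mm.

Request:
jog_arm([
  [0, 0, 0, 0, 0, 0.8, 0],
  [0, 0, 0, 0, 0, 0.8, 0],
  [0, 0, 0, 0, 0, 0.8, 0],
  [0, 0, 0, 0, 0, 0.6, 0],
  [0, 0, 0, 0, 0, 0.4, 0],
  [0, 0, 0, 0, 0, 0.3, 0],
  [0, 0, 0, 0, 0, 0.1, 0],
  [0, 0, 0, 0, 0, 0.1, 0],
  [0, 0, 0, 0, 0, 0, 0],
  [0, 0, 0, 0, 0, 0, 0],
])

```text
t: 7.2
tool_pos: [0.4182, -0.3192, 0.2097]
tool_rot: [-0.0, 3.141, -0.001]
contact_force: [0.2, 0.7, -3.2]
opening: 0.0328
```

Request:
jog_arm([
  [0, 0, 0, 0, 0, 0.1, 0],
  [0, 0, 0, 0, 0, 0.1, 0],
  [0, 0, 0, 0, 0, 0, 0],
])

```text
t: 7.45
tool_pos: [0.4182, -0.3192, 0.2077]
tool_rot: [-0.0, 3.141, -0.001]
contact_force: [-0.5, 0.4, -2.3]
opening: 0.0321
```

Request:
jog_arm([
  [0, 0, 0, 0, 0, 0.1, 0],
  [0, 0, 0, 0, 0, 0, 0],
  [0, 0, 0, 0, 0, 0, 0],
])

```text
t: 7.7
tool_pos: [0.4185, -0.3193, 0.2077]
tool_rot: [-0.0, 3.14, -0.002]
contact_force: [-0.2, 0.8, 3.6]
opening: 0.0332
```

Contact with the board (force changed from -3 to +3.6 N). Releasing and rising.

Request:
jog_arm([
  [0, 0, 0, 0, 0, 0, 0.6],
  [0, 0, 0, 0, 0, 0, 1],
  [0, 0, 0, 0, 0, 0, 1],
  [0, 0, 0, 0, 0, 0, 1],
  [0, 0, 0, 0, 0, 0, 1],
  [0, 0, 0, 0, 0, 0, 1],
  [0, 0, 0, 0, 0, -1.0, 1],
  [0, 0, 0, 0, 0, -2.0, 1],
  [0, 0, 0, 0, 0, -2.5, 1],
  [0, 0, 0, 0, 0, -2.5, 1],
  [0, 0, 0, 0, 0, -2.0, 1],
  [0, 0, 0, 0, 0, 0, 1],
])

```text
t: 8.7
tool_pos: [0.4195, -0.3205, 0.313]
tool_rot: [-0.0, 3.135, -0.011]
contact_force: [-0.4, 0.2, 1.9]
opening: 0.0855
```

Run:
```python
from h import *
im,d=vision.get_image('side'); o=ctrl.get_obs(); print(o['tool_pos'],o['tool_rot'],o['q'])
w=pts('side',d).reshape(-1,3); p=[.415,-.32]
for a,b in((.03,.07),(.08,.12),(.175,.21)):
    q=w[(w[:,2]>a)&(w[:,2]<b)&(np.hypot(w[:,0]-p[0],w[:,1]-p[1])<.06)]; print(len(q),cv2.minEnclosingCircle(q[:,:2].astype(np.float32)),q[:,2].max())
# pail from side too
for a,b in((.03,.085),(.14,.17)):
    q=w[(w[:,2]>a)&(w[:,2]<b)&(np.hypot(w[:,0]-.497,w[:,1]-.346)<.07)]; print('pail',len(q),cv2.minEnclosingCircle(q[:,:2].astype(np.float32)),q.mean(0))
# handle: bail pts from top view, fit line
D=np.load('top0.npz');w=pts('top',D['d'])[180:235,115:170].reshape(-1,3);w=w[(w[:,2]>.12)&(w[:,2]<.18)]
l=cv2.fitLine(w[:,:2].astype(np.float32),cv2.DIST_HUBER,0,.01,.01).ravel();print(l)
# arm fit from side
w=pts('side',d).reshape(-1,3);q=w[(w[:,2]>.19)&(w[:,2]<.235)&(abs(w[:,1]+.034)<.03)&(w[:,0]>.56)&(w[:,0]<.74)];print('arm',len(q),q.min(0),q.max(0),cv2.fitLine(q[:,:2].astype(np.float32),cv2.DIST_HUBER,0,.01,.01).ravel())
```

```text
[ 0.41901076 -0.31994238  0.31027836] [-4.06695504e-04  3.13693140e+00 -7.45206129e-03] [-7.93333084e-01 -2.15057328e-01  1.77128519e+00 -1.62248944e-05
  1.57871513e+00 -2.36438889e+00]
265 ((0.4133576452732086, -0.3205330967903137), 0.034564562141895294) 0.06996307731207178
305 ((0.41345924139022827, -0.32044461369514465), 0.03463698923587799) 0.11979222186327247
157 ((0.41572946310043335, -0.3184044361114502), 0.016834620386362076) 0.2098360287788259
pail 673 ((0.49371808767318726, 0.34793442487716675), 0.061755768954753876) [0.49147895 0.34698329 0.05876007]
pail 73 ((0.49118363857269287, 0.3433815836906433), 0.054795872420072556) [0.4932312  0.34452928 0.15283365]
[ 0.45693287 -0.88950115  0.4975728   0.34354097]
arm 101 [ 0.5827101  -0.03976518  0.19147524] [ 0.68891287 -0.02823619  0.22635673] [ 0.9993124   0.03707722  0.61811996 -0.03564012]
```

The bottle stands upright on the board, with the body axis the same at two heights, about (0.4135,-0.3205). Next I go to the pail and grip the bar 30 mm from its middle on the far (+y) side, at about (0.482, 0.373).

Request:
jog_arm([
  [0, 0, 0, -0.2, 1.3, 0, 1],
  [0, 0, 0, -0.2, 2.6, 0, 1],
  [0, 0, 0, -0.2, 2.6, 0, 1],
  [0, 0, 0, -0.2, 2.6, 0, 1],
  [0, 0, 0, -0.2, 2.6, 0, 1],
  [0, 0, 0, -0.2, 2.6, 0, 1],
  [0, 0, 0, -0.2, 2.6, 0, 1],
  [0, 0, 0, -0.2, 2.6, 0, 1],
  [0, 0, 0, -0.2, 2.6, 0, 1],
  [0, 0, 0, -0.2, 2.6, 0, 1],
  [0, 0, 0, -0.2, 2.6, 0, 1],
  [0, 0, 0, -0.2, 2.6, 0, 1],
])

```text
t: 9.75
tool_pos: [0.4408, -0.0179, 0.3043]
tool_rot: [0.001, -3.138, -0.002]
contact_force: [-0.1, 0.4, 0.3]
opening: 0.0849
```

Request:
jog_arm([
  [0, 0, 0, -0.3, 2.6, 0, 1],
  [0, 0, 0, -0.3, 2.6, 0, 1],
  [0, 0, 0, -0.3, 2.6, 0, 1],
  [0, 0, 0, -0.3, 2.6, 0, 1],
  [0, 0, 0, -0.3, 2.6, 0, 1],
  [0, 0, 0, -0.3, 2.6, 0, 1],
  [0, 0, 0, -0.3, 2.6, 0, 1],
  [0, 0, 0, -0.3, 2.6, 0, 1],
  [0, 0, 0, -0.3, 2.6, 0, 1],
  [0, 0, 0, -0.3, 2.6, 0, 1],
  [0, 0, 0, -0.3, 2.6, 0, 1],
  [0, 0, 0, -0.3, 2.6, 0, 1],
])

```text
t: 10.75
tool_pos: [0.4764, 0.2936, 0.304]
tool_rot: [0.001, -3.138, 0.002]
contact_force: [1.2, 0.1, -0.1]
opening: 0.0856
```

Request:
jog_arm([
  [0, 0, 0.1, 0, 0, 0, 1],
  [0, 0, 0.1, 0, 0, 0, 1],
  [0, 0, 0.1, 0, 0, 0, 1],
  [0, 0, 0.1, 0, 0, 0, 1],
  [0, 0, 0.1, 0, 0, 0, 1],
  [0, 0, 0.1, 0, 0, 0, 1],
  [0, 0, 0.1, 0, 0, 0, 1],
  [0, 0, 0.1, 0, 0, 0, 1],
  [0, 0, 0.1, 0, 0, 0, 1],
  [0, 0, 0.1, 0, 0, 0, 1],
  [0, 0, 0.096, 0, 0, 0, 1],
  [0, 0, 0, 0, 0, 0, 1],
])

```text
t: 11.75
tool_pos: [0.4766, 0.2922, 0.3042]
tool_rot: [-1.637, -2.679, 0.004]
contact_force: [0.2, -0.4, -0.5]
opening: 0.0853
```

Run:
```python
from h import *
o=ctrl.get_obs();p=o['tool_pos'];R=cv2.Rodrigues(np.array(o['tool_rot']))[0];print(p,R,o['q'])
print('to go cm, tool axes',R.T@(np.array([.482,.373,.157])-p)*100, 'yaw x',np.degrees(np.arctan2(R[1,0],R[0,0])))
```

```text
[0.47655354 0.29215611 0.30420095] [[-4.56373480e-01  8.89781842e-01 -3.39416455e-03]
 [ 8.89788181e-01  4.56372190e-01 -1.19048260e-03]
 [ 4.89732513e-04 -3.56339219e-03 -9.99993531e-01]] [ 4.16700143e-01 -1.27907070e-01  1.70447333e+00  2.85159985e-04
  1.56861197e+00 -5.72171326e-02]
to go cm, tool axes [ 6.93762248  4.22655973 14.70852668] yaw x 117.153344769659
```

Request:
jog_arm([
  [0, 0, 0, 1.4, 0.84, 0, 1],
  [0, 0, 0, 1.4, 0.84, 1.0, 1],
  [0, 0, 0, 1.4, 0.84, 2.0, 1],
  [0, 0, 0, 1.4, 0.84, 2.0, 1],
  [0, 0, 0, 1.3, 0.86, 2.0, 1],
  [0, 0, 0, 0, 0, 1.0, 1],
  [0, 0, 0, 0, 0, 0, 1],
  [0, 0, 0, 0, 0, 0, 1],
])

```text
t: 12.42
tool_pos: [0.4831, 0.3721, 0.2251]
tool_rot: [-1.634, -2.682, 0.004]
contact_force: [0.6, -0.6, -0.4]
opening: 0.0854
```

Run:
```python
from h import *
im,d=vision.get_image('side'); o=ctrl.get_obs(); p=o['tool_pos'];print(p)
R=cv2.Rodrigues(np.array(o['tool_rot']))[0]
I=cv2.resize(im[110:200,140:260,::-1],None,fx=6,fy=6,interpolation=cv2.INTER_CUBIC)
for q in (p+R@[0,0,.003],[.482,.373,.153],[.496,.346,.156],[.510,.319,.153]):
    u,v=proj('side',q); print(u,v); cv2.circle(I,(int((u-140)*6),int((v-110)*6)),4,(0,0,255),-1)
cv2.imwrite('pics/pail.png',I)
```

```text
[0.48385075 0.3722912  0.2267357 ]
180.59682820185455 124.00928729752427
182.54752670791243 141.88319239145812
189.74524544964794 142.97016101946122
197.24183315900498 145.54942547897386
```

View pics/pail.png

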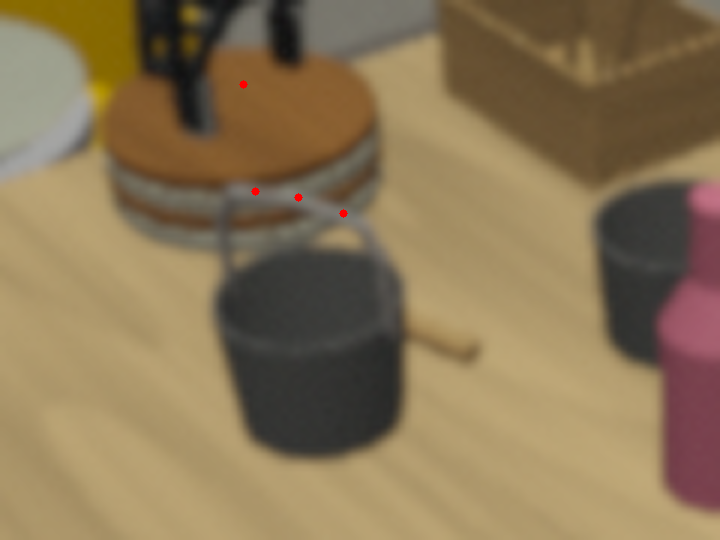

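The three predicted points fall on the wire bar (255,191), (298,197), (343,213), and the jaws (200,110)/(287,50) straddle it. Descending about 7 cm and gripping.

Request:
jog_arm([
  [0, 0, 0, 0, 0, 1.5, 1],
  [0, 0, 0, 0, 0, 2.0, 1],
  [0, 0, 0, 0, 0, 1.8, 1],
  [0, 0, 0, 0, 0, 1.0, 1],
  [0, 0, 0, 0, 0, 0.6, 1],
  [0, 0, 0, 0, 0, 0, 1],
  [0, 0, 0, 0, 0, 0, 0],
  [0, 0, 0, 0, 0, 0, 0],
  [0, 0, 0, 0, 0, 0, 0],
  [0, 0, 0, 0, 0, 0, 0],
  [0, 0, 0, 0, 0, 0, 0],
  [0, 0, 0, 0, 0, 0, 0],
], grip_force=90)

```text
t: 13.47
tool_pos: [0.484, 0.3728, 0.1577]
tool_rot: [1.636, 2.682, 0.001]
contact_force: [1.0, 0.6, 0.6]
opening: 0.0122
```

Request:
jog_arm([
  [0, 0, 0, 0, 0, 0, 0],
  [0, 0, 0, 0, 0, 0, 0],
  [0, 0, 0, 0, 0, 0, 0],
  [0, 0, 0, 0, 0, 0, 0],
  [0, 0, 0, 0, 0, 0, 0],
  [0, 0, 0, 0, 0, 0, 0],
])

```text
t: 13.97
tool_pos: [0.4839, 0.3728, 0.1577]
tool_rot: [-1.636, -2.682, -0.0]
contact_force: [-3.4, -0.8, 5.3]
opening: 0.0057
```

Request:
jog_arm([
  [0, 0, 0, 0, 0, -0.4, 0],
  [0, 0, 0, 0, 0, -0.8, 0],
  [0, 0, 0, 0, 0, -1.0, 0],
  [0, 0, 0, 0, 0, -1.2, 0],
  [0, 0, 0, 0, 0, -1.2, 0],
  [0, 0, 0, 0, 0, -1.2, 0],
  [0, 0, 0, 0, 0, -1.2, 0],
  [0, 0, 0, 0, 0, -1.0, 0],
  [0, 0, 0, 0, 0, -0.7, 0],
  [0, 0, 0, 0, 0, 0, 0],
  [0, 0, 0, 0, 0, 0, 0],
  [0, 0, 0, 0, 0, 0, 0],
])

```text
t: 14.97
tool_pos: [0.4835, 0.3725, 0.2434]
tool_rot: [-1.636, -2.681, 0.002]
contact_force: [0.1, -0.3, -2.3]
opening: 0.0057
```

```bash
cat > pl.py <<'E'
from h import *
o=ctrl.get_obs(); p=o['tool_pos'];print(p,o['contact_force'],o['opening'])
R=cv2.Rodrigues(np.array(o['tool_rot']))[0]; print('yaw x',np.degrees(np.arctan2(R[1,0],R[0,0])))
im,d=vision.get_image('side'); w=pts('side',d).reshape(-1,3); c=p-R[:,0]*.03
k=np.hypot(w[:,0]-c[0],w[:,1]-c[1])<.075
for a,b in((-.135,-.11),(-.1,-.075)):
    q=w[k&(w[:,2]>p[2]+a)&(w[:,2]<p[2]+b)]; print(p[2]+a,len(q),cv2.minEnclosingCircle(q[:,:2].astype(np.float32)))
q=w[k&(w[:,2]>.03)]; print('zmin',np.percentile(q[:,2],[0,1,3]))
print('bail pred',c)
E
python3 - <<'E'
from pl import *
cv2.imwrite('pics/lift.png',cv2.resize(im[60:210,140:340,::-1],None,fx=4,fy=4,interpolation=cv2.INTER_CUBIC))
E
```

```text
[0.48351937 0.3724815  0.2434287 ] [ 0.08271879 -0.27689291 -2.33150638] 0.005740829116226527
yaw x 117.21736900847904
0.10842870128699106 258 ((0.49313443899154663, 0.3489731252193451), 0.05777474492788315)
0.14342870128699106 368 ((0.4938353896141052, 0.34847378730773926), 0.061461616307497025)
zmin [0.08430367 0.09195535 0.1024057 ]
bail pred [0.49724039 0.34580317 0.24343004]
```

View pics/lift.png

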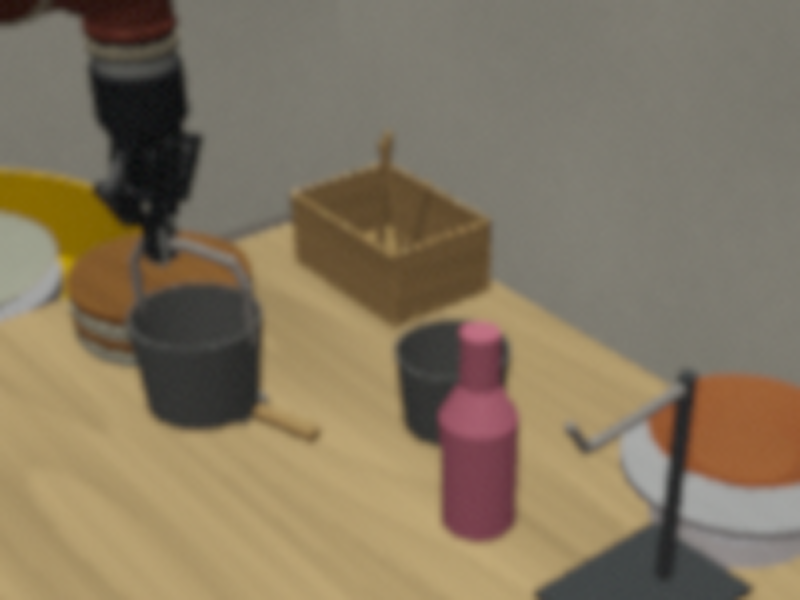

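Lifted level: pail at (195,350) hanging straight, brush undisturbed, force -2.3 N. Now I turn the handle square to the hook arm and go in front of the hook.

Request:
jog_arm([
  [0, 0, 0.05, 0, 0, 0, 0],
  [0, 0, 0.08, 0, 0, 0, 0],
  [0, 0, 0.09, 0, 0, 0, 0],
  [0, 0, 0.09, 0, 0, 0, 0],
  [0, 0, 0.08, 0, 0, 0, 0],
  [0, 0, 0.048, 0, 0, 0, 0],
  [0, 0, 0, -1.0, -0.1, 0, 0],
  [0, 0, 0, -2.0, -0.1, 0, 0],
  [0, 0, 0, -2.3, -0.2, 0, 0],
  [0, 0, 0, -2.3, -0.2, 0, 0],
  [0, 0, 0, -2.3, -0.2, 0, 0],
  [0, 0, 0, -2.3, -0.2, 0, 0],
])

```text
t: 16.02
tool_pos: [0.4778, 0.2487, 0.2435]
tool_rot: [-2.178, -2.264, 0.002]
contact_force: [1.0, -1.1, -3.3]
opening: 0.0059
```

Request:
jog_arm([
  [0, 0, 0, -2.3, -0.2, 0, 0],
  [0, 0, 0, -2.3, -0.2, 0, 0],
  [0, 0, 0, -2.3, -0.2, 0, 0],
  [0, 0, 0, -2.3, -0.2, 0, 0],
  [0, 0, 0, -2.3, -0.2, 0, 0],
  [0, 0, 0, -2.3, -0.2, 0, 0],
  [0, 0, 0, -2.3, -0.1, 0, 0],
  [0, 0, 0, -2.3, 0, 0, 0],
  [0, 0, 0, -2.3, 0, 0, 0],
  [0, 0, 0, -2.0, 0, 0, 0],
  [0, 0, 0, -1.5, 0, 0, 0],
  [0, 0, 0, -1.0, 0, 0, 0],
])

```text
t: 17.02
tool_pos: [0.474, -0.0037, 0.2436]
tool_rot: [-2.18, -2.261, 0.002]
contact_force: [-0.1, -0.2, -3.1]
opening: 0.0061
```

Request:
jog_arm([
  [0, 0, 0, -0.6, 0, 0, 0],
  [0, 0, 0, 0, 0, 0, 0],
  [0, 0, 0, 0, 0, 0, 0],
  [0, 0, 0, 0, 0, 0, 0],
])

```text
t: 17.35
tool_pos: [0.4749, -0.0073, 0.2442]
tool_rot: [-2.178, -2.263, -0.0]
contact_force: [0.1, 1.1, -3.1]
opening: 0.0056
```

Run:
```python
from pl import *
print(R)
I=cv2.resize(im[120:270,200:360,::-1],None,fx=4,fy=4,interpolation=cv2.INTER_CUBIC)
for q in (c,[.6155,-.035,.2],[.5875,-.036,.227]):
    u,v=proj('side',q); cv2.circle(I,(int((u-200)*4),int((v-120)*4)),3,(0,0,255),-1)
cv2.imwrite('pics/front.png',I)
k=abs(w[:,1]+.034)<.02
q=w[k&(w[:,0]>.575)&(w[:,0]<.70)&(w[:,2]>.18)&(w[:,2]<.24)];print(len(q),q.min(0),q.max(0))
```

```text
[ 0.47485163 -0.00729009  0.24415751] [ 0.06067371  1.13176148 -3.12520476] 0.005582636075031053
yaw x 92.17928167736228
0.10915751430418782 394 ((0.4715921878814697, -0.03319923207163811), 0.05682780221104622)
0.14415751430418783 482 ((0.4739663600921631, -0.035187337547540665), 0.06012360751628876)
zmin [0.08599188 0.09261958 0.10143404]
bail pred [ 0.47599242 -0.03726839  0.24414452]
[[-3.80264666e-02  9.99276691e-01 -2.86577186e-04]
 [ 9.99276638e-01  3.80265858e-02  4.22524181e-04]
 [ 4.33116118e-04 -2.70302785e-04 -9.99999870e-01]]
112 [ 0.5830417  -0.03957867  0.19122541] [ 0.69857298 -0.02706572  0.22843163]
```

View pics/front.png

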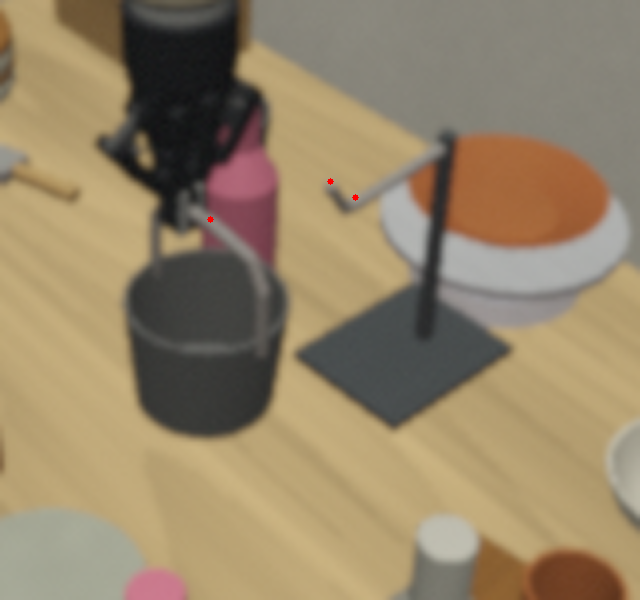

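The handle (210,217) is square to the arm and level, with the hook tip (330,182) ahead and the predicted points on their marks. Bail underside is about 238 mm against the tip's 227, and the rim about 177 against the arm's 190. Going in.

Request:
jog_arm([
  [0, 0, 0, -0.2, 0.6, 0, 0],
  [0, 0, 0, 0, 1.2, 0, 0],
  [0, 0, 0, 0, 1.2, 0, 0],
  [0, 0, 0, 0, 1.2, 0, 0],
  [0, 0, 0, 0, 1.2, 0, 0],
  [0, 0, 0, 0, 1.2, 0, 0],
  [0, 0, 0, 0, 1.2, 0, 0],
  [0, 0, 0, 0, 1.2, 0, 0],
])

```text
t: 18.07
tool_pos: [0.566, -0.006, 0.2441]
tool_rot: [-2.179, -2.263, -0.0]
contact_force: [0.2, -1.3, -3.5]
opening: 0.006
```

Request:
jog_arm([
  [0, 0, 0, 0, 1.2, 0, 0],
  [0, 0, 0, 0, 1.2, 0, 0],
  [0, 0, 0, 0, 1.2, 0, 0],
  [0, 0, 0, 0, 0.8, 0, 0],
  [0, 0, 0, 0, 0.6, 0, 0],
  [0, 0, 0, 0, 0, 0, 0],
  [0, 0, 0, 0, 0, 0, 0],
])

```text
t: 18.65
tool_pos: [0.6149, -0.0045, 0.244]
tool_rot: [-2.179, -2.262, 0.001]
contact_force: [0.3, 0.4, -2.5]
opening: 0.0057
```

Run:
```python
from pl import *
cv2.imwrite('pics/over.png',cv2.resize(im[120:270,240:400,::-1],None,fx=4,fy=4,interpolation=cv2.INTER_CUBIC))
```

```text
[ 0.61489846 -0.00454346  0.24402842] [ 0.27626553  0.42796866 -2.53473183] 0.005737056403777938
yaw x 92.14152856873791
0.10902841651160536 366 ((0.6130370497703552, -0.030847998335957527), 0.056918900460004807)
0.14402841651160536 409 ((0.6143494844436646, -0.03134261071681976), 0.0606536865234375)
zmin [0.08697718 0.09452895 0.10358395]
bail pred [ 0.6160195  -0.03452251  0.24402637]
```

View pics/over.png

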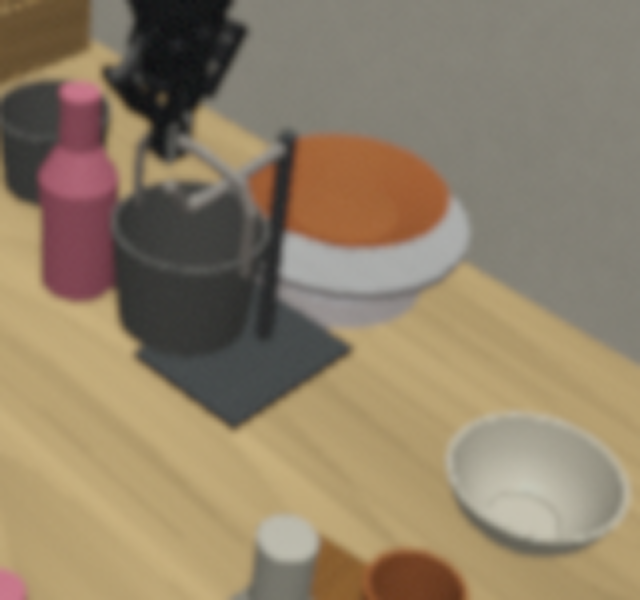

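The hook arm (170,188)–(285,145) passes under the bar (200,150), with no contact force. Lowering about 38 mm, slowly at the end.

Request:
jog_arm([
  [0, 0, 0, 0, 0, 0.6, 0],
  [0, 0, 0, 0, 0, 0.8, 0],
  [0, 0, 0, 0, 0, 0.8, 0],
  [0, 0, 0, 0, 0, 0.6, 0],
  [0, 0, 0, 0, 0, 0.4, 0],
  [0, 0, 0, 0, 0, 0.2, 0],
  [0, 0, 0, 0, 0, 0.1, 0],
  [0, 0, 0, 0, 0, 0, 0],
  [0, 0, 0, 0, 0, 0, 0],
])

```text
t: 19.45
tool_pos: [0.6152, -0.0048, 0.2097]
tool_rot: [2.18, 2.262, 0.001]
contact_force: [-0.3, 0.3, -2.8]
opening: 0.0058
```

Request:
jog_arm([
  [0, 0, 0, 0, 0, 0.1, 0],
  [0, 0, 0, 0, 0, 0.1, 0],
  [0, 0, 0, 0, 0, 0, 0],
])

```text
t: 19.7
tool_pos: [0.615, -0.0047, 0.2073]
tool_rot: [2.18, 2.262, 0.0]
contact_force: [-0.2, -0.1, -2.8]
opening: 0.0055
```

Request:
jog_arm([
  [0, 0, 0, 0, 0, 0.1, 0],
  [0, 0, 0, 0, 0, 0, 0],
])

```text
t: 19.87
tool_pos: [0.615, -0.0047, 0.2063]
tool_rot: [2.18, 2.262, 0.0]
contact_force: [0.5, 0.3, -1.6]
opening: 0.0058
```

Request:
jog_arm([
  [0, 0, 0, 0, 0, 0.1, 0],
  [0, 0, 0, 0, 0, 0, 0],
])

```text
t: 20.03
tool_pos: [0.6151, -0.0048, 0.2058]
tool_rot: [2.18, 2.262, 0.0]
contact_force: [-0.6, -0.0, 0.3]
opening: 0.0057
```

The hook carries the weight (+0.3 N at the wrist). Releasing gently, then rising.

Request:
jog_arm([
  [0, 0, 0, 0, 0, 0, 0.12],
  [0, 0, 0, 0, 0, 0, 0.2],
  [0, 0, 0, 0, 0, 0, 0.3],
  [0, 0, 0, 0, 0, 0, 0.45],
  [0, 0, 0, 0, 0, 0, 0.6],
  [0, 0, 0, 0, 0, 0, 0.6],
  [0, 0, 0, 0, 0, 0, 0.6],
  [0, 0, 0, 0, 0, 0, 0.6],
  [0, 0, 0, 0, 0, 0, 0.6],
  [0, 0, 0, 0, 0, 0, 0.6],
])

```text
t: 20.87
tool_pos: [0.6149, -0.0048, 0.2053]
tool_rot: [2.18, 2.262, -0.0]
contact_force: [-0.7, 0.0, 0.5]
opening: 0.0513
```

Request:
jog_arm([
  [0, 0, 0, 0, 0, -0.5, 0.6],
  [0, 0, 0, 0, 0, -1.0, 0.6],
  [0, 0, 0, 0, 0, -1.5, 0.6],
  [0, 0, 0, 0, 0, -2.0, 0.6],
  [0, 0, 0, 0, 0, -2.0, 0.6],
  [0, 0, 0, 0, 0, -2.0, 0.6],
  [0, 0, 0, 0, 0, -1.0, 0.6],
  [0, 0, 0, 0, 0, 0, 0.6],
  [0, 0, 0, 0, 0, 0, 0.6],
  [0, 0, 0, 0, 0, 0, 0.6],
  [0, 0, 0, 0, 0, 0, 0.6],
  [0, 0, 0, 0, 0, 0, 0.6],
])

```text
t: 21.87
tool_pos: [0.6144, -0.0047, 0.3035]
tool_rot: [-2.178, -2.26, 0.003]
contact_force: [0.5, -0.6, -0.6]
opening: 0.0514
```

Run:
```python
from h import *
prev=None
for i in range(2):
    im,d=vision.get_image('side'); w=pts('side',d).reshape(-1,3)
    k=np.hypot(w[:,0]-.6155,w[:,1]+.035)<.08
    for a,b in((.07,.09),(.11,.13)):
        q=w[k&(w[:,2]>a)&(w[:,2]<b)&(w[:,0]<.69)]; print(len(q),cv2.minEnclosingCircle(q[:,:2].astype(np.float32)))
    print('zmin',np.percentile(w[k&(w[:,2]>.025)][:,2],[0,1]))
k=np.hypot(w[:,0]-.414,w[:,1]+.32)<.06
for a,b in((.03,.07),(.17,.23)):
    q=w[k&(w[:,2]>a)&(w[:,2]<b)];print('bottle',cv2.minEnclosingCircle(q[:,:2].astype(np.float32)),q[:,2].max())
o=ctrl.get_obs();print(o['t'],o['contact_force'],o['tool_pos'])
cv2.imwrite('pics/end.png',cv2.resize(im[100:310,180:400,::-1],None,fx=2.8,fy=2.8,interpolation=cv2.INTER_CUBIC))
```

```text
270 ((0.6153834462165833, -0.03466957435011864), 0.05649237334728241)
340 ((0.6148988008499146, -0.03337695449590683), 0.06040353700518608)
zmin [0.04857181 0.05686194]
274 ((0.6152034997940063, -0.035364218056201935), 0.0566156841814518)
339 ((0.6136676073074341, -0.03388506919145584), 0.06065226346254349)
zmin [0.04840917 0.05704094]
bottle ((0.4133646488189697, -0.3203970789909363), 0.03453813120722771) 0.06999430599686866
bottle ((0.4158051908016205, -0.31790757179260254), 0.0174170583486557) 0.22018031247065398
21.9667 [-0.30161631 -0.02936696  0.01097628] [ 0.61458017 -0.00470721  0.30406106]
```

View pics/end.png

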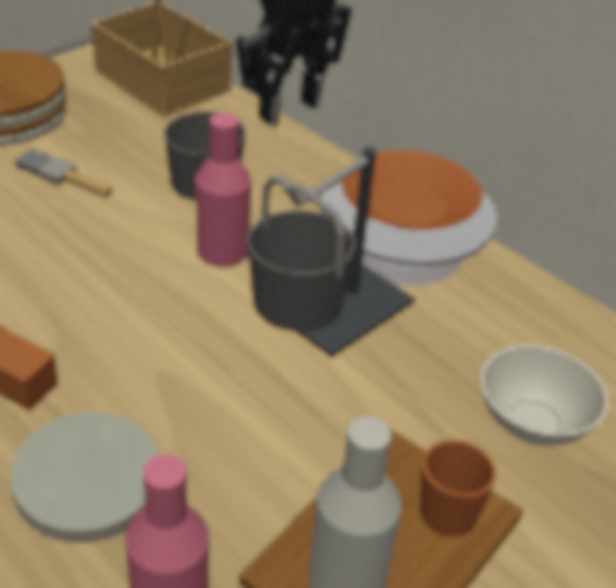

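The pail (300,270) hangs level and free on the hook, its foot about 48 mm above the table, and the gripper is well clear. The bottle (360,510) stands upright on the board. Handing in.

```bash
python3 -c "from station import ctrl; print(ctrl.finish_job())"
```

```text
the job is handed in; nothing more can be done
None
```

I stood the white bottle upright on the free near half of the ware board. I then hung the grey pail by its handle on the hook and handed the job in after about 22 s of robot time. The hand-in gives no verdict, so what follows rests on my own last checks.

- **Bottle:** it stands near (0.414, -0.320). The centres I measured at the body and at the neck agree to about 3 mm.
- **Pail:** it hangs level, with its axis about (0.615, -0.035), within about 2 mm of the estimated hook seat. Its foot is about 48 mm above the table. Two readings in a row agreed to about 1–2 mm, so it is at rest.
- **Gripper and bystanders:** the gripper is about 10 cm above the pail with no force reading. In the last picture the bowl, tub, crock and brush look unmoved; I did not measure their positions again.

No check failed. One reading looked odd: the finger opening was 5.7 mm on the 9 mm bar, but the grip held throughout.

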